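Draw the tall gusset plate from the plywood rack

TASK

Slide the tall aluminium plate (the one with the square window) straight up out of the slotted plywood rack by its top edge and stand it, lower edge first, in the narrow steel caddy on the bench. Set it down rather than dropping it, let go, and leave the two short plates just as they stand in their slots.

Things in the scene. Friction and masses are not known exactly. Their poses are not given: they have to be found in the camera images.
- plate_tall: Aluminium plate to move: 8 mm thick (its x), 90 wide (its y), 140 tall (its z), 0.25 kg; 40 x 45 mm window 45 to 90 mm above its lower edge, solid above. Origin: middle of its lower edge; z up. Stands loose in any of three slots (12 mm wide, 40 deep) of a fixed plywood rack; its top edge is 150 mm above the bench. Fingers close along its x; it must rise 40 mm straight up to leave the slot.
- caddy: Fixed, empty, open-topped dark steel box: outside 48 mm (its x) by 128 (its y), 56 high; walls and floor 4 mm, inside 40 by 120, 52 deep. Origin: centre of its underside, on the bench; z up. The plate's 90 mm width goes along the caddy's y, either way round; once let go it may lean on a wall. Rack and caddy may swap sides of the bench.
- plate_wide: Bystander in the rack: plain aluminium plate 8 mm thick (x), 115 wide (y), 85 tall (z), top 95 mm above the bench. Origin: middle of its lower edge. Stays in its slot. The rack is 156 mm along the plates' x, 130 along their y, 50 high; slots 48 mm apart, their floors 10 mm above the bench.
- plate_small: Bystander in the rack: plain aluminium plate 8 mm thick (x), 65 wide (y), 80 tall (z), top 90 mm above the bench. Origin: middle of its lower edge. Stays in its slot.
There are look-alikes about, which are no part of the job. Leave any purple look-alike of the plate_tall alone.

How it is judged:
By the outcome, as a careful person would: the job done as asked, in the order asked, and still so for the second after the job is handed in, with the robot touching nothing.
It also fails if it takes over 45 s, if anything falls off the work surface, if the arm or the gripper's body presses on something with over 40 N, if the wrist force passes 120 N, or if a joint passes its speed limit or range.

ROBOT

A 7-joint arm with a two-finger parallel gripper is mounted at the origin on the work surface. World frame = base frame: x ahead of the robot, y to its left, z up, the work surface at z = 0. Lengths are in m, angles in rad, forces in N, time in s.
With the tool pointing down it reaches from about 0.425 to 0.925 m from the base axis. Payload 6.8 kg.
Tool frame: the origin (TCP) lies on the centre line of the jaws, within the pads' length; the fingertips stand 11 mm ahead of it and the grasp point (between the pads) lies 8 mm behind it; z points along the fingers, y is the direction in which the jaws open and shut (so a half turn about z gives the same grasp; the last joint's range is limited). The gripper opens to 85 mm and grips with 20 to 120 N. Pads are 22 mm wide; open, the fingers measure 114 mm over their backs; the gripper's body (76 mm by 85 mm) begins 54 mm behind the grasp point. The pads swing forward as they close: fully open they stand 13 mm farther back than shut.
Start: joints at [1.003, 0.477, 0.022, 1.555, -0.011, 1.109, -0.083], TCP at [0.3, -0.605, 0.242] pointing down, gripper open.
Joint ranges: [-2.96, 2.96], [-0.34, 2.1], [-1.41, 1.46], [0.24, 2.44], [-1.37, 4.51], [0.17, 1.92], [-2.96, 2.96]. Speed limits (rad/s): [2.39, 2.39, 3.14, 3.14, 3.14, 3.14, 3.14].

INTERFACE

Orientations are given as a rotation vector (axis times angle).
In Python, from bench import r gives the robot as it stands.
- The arm moves only by the tool send_rows, never from a script. Its argument "deltas" is a list of rows, each a list of 7 numbers: the opening, from 0 (shut) to 1 (fully open), then the shift along the tool's x, y, z as a fraction of full scale, then the turn, a rotation vector about the tool's x, y, z as a fraction of full scale. In form: [[hand, x, y, z, ax, ay, az], ...]. A call has 1 to 20 rows; each row is the pose to reach, as a shift and turn from the pose commanded when the call began, along the tool's axes at that moment, turning the shorter way round; what a row does not reach only later rows make up. Full scale, the value 1, is 150 mm for a shift and 180 degrees for a turn. A row lasts 1/12 s, in which the tool goes at most 41.7 mm and 7.16 degrees, less where a joint would pass 70% of its speed; a pose out of reach is approached as far as the arm can. A call with a number of a shift or a turn outside -1 to 1 is refused whole. A call with a gripper value outside its range is refused whole. The fingers move at their own pace and stop on an object; "squeeze" is the grip in N (left out, the last holds). Time passes only in rows, so rows that repeat a pose let the fingers close. It gives the time, the measured TCP pose, the force and the opening at its end, in the units of the state.
- r.get_obs(): the state, without advancing time (a new reading comes with each control period).
- r.grab_frame(name): name is "side" or "top" or "wrist"; returns a dict with "pixels" (480x640x3 uint8, red, green, blue), "camera_matrix" (3x3 intrinsics, pixels), "rvec" (rotation vector, rad) and "tvec" (3), from world to camera coordinates, as OpenCV has them. Camera axes: x right, y down, z forward; pixel columns grow to the right and rows downward; lengths in m; the calibration is good to about 2 mm. A picture is of the moment at which its call begins. There is no depth.
- r.hand_in(): hands the job in, once; it reports no verdict.
The state is a dict: "clock": time; "joints": joint angles; "qvel": joint speeds; "tau": joint torques, N m; "tcp_pos": TCP position; "orientation": TCP orientation; "contact_force": force on the tool from outside, world axes, zero at the start; "moment": the same for the moment, N m; "grip_width": finger opening in m.
Only numpy, scipy, OpenCV 4.12 (cv2) and the standard library are available. Lean on these libraries where they do the work, as an engineer would, in place of code of your own. Each camera call takes 0.05 s, during which the arm holds its last target. There are 200 camera calls.

## Working session

There is one attempt and no reset: what is moved stays moved. The work goes in short steps, Python scripts to look and compute and a tool call to move; the robot and the scene stay as the last step left them, time stands still between calls to the robot, and variables do not carry over. Pictures are saved under pics/ and viewed, about 8 in all and at most 12, crops included, and the job is handed in when it is done.

Besides the shell and the picture viewer there is one more tool, called after "Call:" by a JSON object that holds its "fn" and its "kwargs". send_rows: Moves the arm, as the interface text tells. Shift numbers are shares of 150 mm and turn numbers shares of 180 degrees, none past 1 either way. Its arguments: {"type":"object","properties":{"deltas":{"type":"array","items":{"type":"array","items":{"type":"number"}}},"squeeze":{"type":"number"}},"required":["deltas"]}

```bash
mkdir -p pics
cat > h.py <<'E'
import numpy as np, cv2
from bench import r
def grab(n,save=None):
    f=r.grab_frame(n)
    if save: cv2.imwrite('pics/'+save,cv2.cvtColor(f['pixels'],cv2.COLOR_RGB2BGR))
    return f
def onz(f,uv,z):
    K=f['camera_matrix'];R=cv2.Rodrigues(np.array(f['rvec'],float))[0];t=np.array(f['tvec']).ravel()
    c=-R.T@t
    uv=np.atleast_2d(uv).astype(float)
    d=(R.T@np.linalg.inv(K)@np.c_[uv,np.ones(len(uv))].T).T
    return c+d*((z-c[2])/d[:,2])[:,None]
def proj(f,P):
    return cv2.projectPoints(np.atleast_2d(np.array(P,float)),np.array(f['rvec'],float),np.array(f['tvec'],float),f['camera_matrix'],None)[0][:,0]
E
python3 - <<'E'
from h import *
o=r.get_obs();print({k:np.round(v,3) for k,v in o.items()})
for n in('top','side'):
    f=grab(n,n+'0.png'); R=cv2.Rodrigues(np.array(f['rvec'],float))[0];print(n,-R.T@np.array(f['tvec']).ravel(),f['camera_matrix'][0])
E
```

```text
{'clock': np.float64(0.0), 'joints': array([ 1.003,  0.478,  0.022,  1.556, -0.011,  1.109, -0.083]), 'qvel': array([ 0.   ,  0.002, -0.001,  0.001,  0.001, -0.   , -0.   ]), 'tau': array([ 0.0000e+00, -5.9645e+01,  1.6080e+00, -2.8119e+01,  1.2000e-02,
        9.0000e-03,  0.0000e+00]), 'tcp_pos': array([ 0.299, -0.604,  0.241]), 'orientation': array([-3.057e+00, -7.160e-01,  1.000e-03]), 'contact_force': array([ 0.123, -0.23 , -0.231]), 'moment': array([ 0.019, -0.   ,  0.007]), 'grip_width': np.float64(0.085)}
top [ 0.37572464 -0.04646329  0.94431896] [487.85279017   0.         319.9961238 ]
side [0.2926152  0.52425608 0.71214056] [448.09596749   0.         325.68545515]
```

View pics/top0.png

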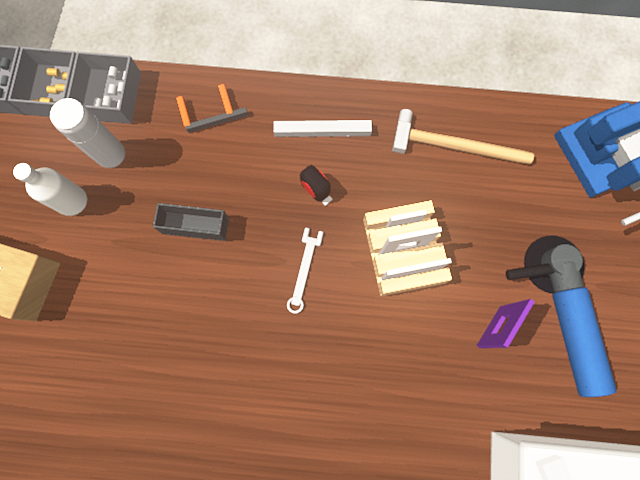

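View pics/side0.png

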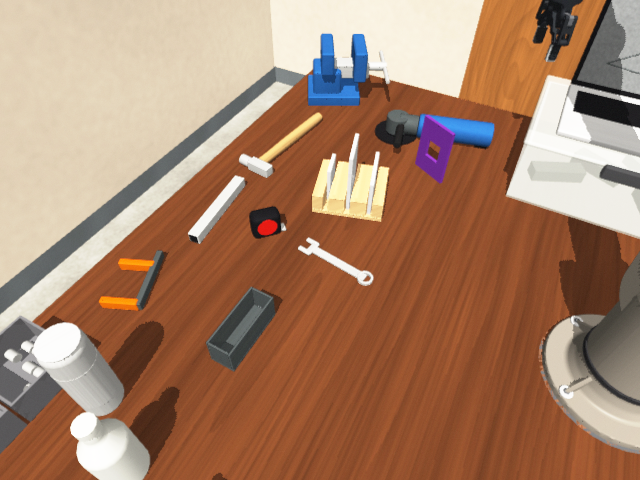

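Candidates: the middle rack plate, top (412,240) / side (353,160), and the purple windowed plate, top (505,325) / side (435,150), which is the look-alike. The other two rack plates are short, top (405,217) and (418,267). My choice is the middle rack plate, which I'll check in a crop. The caddy is at top (190,221).

Run:
```python
from h import *
a=cv2.imread('pics/top0.png')[190:305,350:465];b=cv2.imread('pics/side0.png')[125:225,300:400]
c=cv2.imread('pics/top0.png')[195:245,145:235]
im=np.zeros((600,800,3),np.uint8)
A=cv2.resize(a,None,fx=3.4,fy=3.4,interpolation=2);B=cv2.resize(b,None,fx=3.9,fy=3.9,interpolation=2);C=cv2.resize(c,None,fx=4,fy=4,interpolation=2)
im[:A.shape[0],:A.shape[1]]=A;im[:B.shape[0],400:400+B.shape[1]]=B;im[395:395+C.shape[0],:C.shape[1]]=C
cv2.imwrite('pics/crop1.png',im)
```

```text
(no output)
```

View pics/crop1.png

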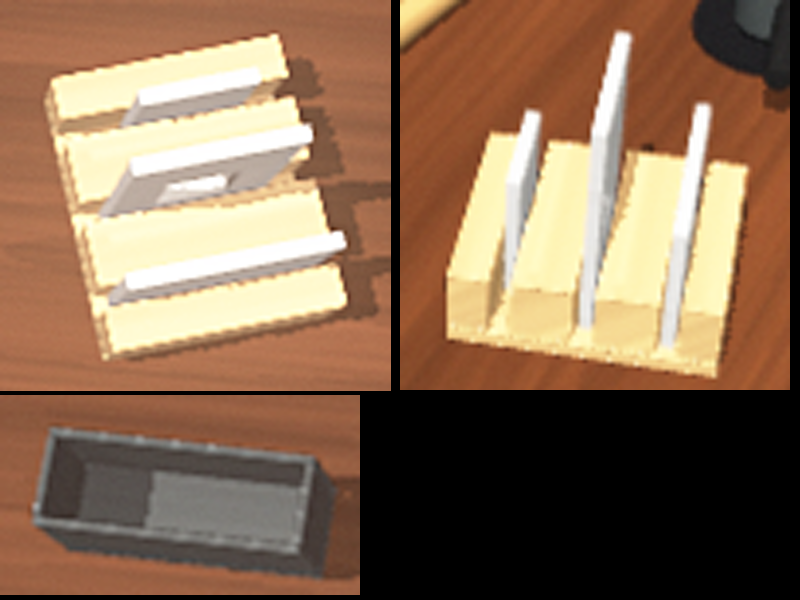

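The crop confirms the middle plate: it has the window, it is grey and the tallest, and its top edge runs about (136,162)–(310,137) in the crop. Now I'll measure it.

Run:
```python
from h import *
f=grab('top');g=grab('side');im=f['pixels'];
hsv=cv2.cvtColor(im,cv2.COLOR_RGB2HSV)
m=((hsv[...,2]>235)&(hsv[...,1]<20)).astype(np.uint8); m[:190]=0;m[305:]=0;m[:,:355]=0;m[:,465:]=0
n,l,s,c=cv2.connectedComponentsWithStats(m)
for i in range(1,n):
    if s[i,4]<20: continue
    p=np.argwhere(l==i)[:,::-1]
    z={0:.09}.get(i,.15 if 225<c[i][1]<245 else (.09 if c[i][1]<225 else .095))
    P=onz(f,p,z)[:,:2]*1000
    (ctr,wh,ang)=cv2.minAreaRect(P.astype(np.float32))
    mu=P.mean(0);w,v=np.linalg.eigh(np.cov(P.T));d=v[:,1]
    print(s[i],z,'rect',np.round(ctr,1),np.round(wh,1),'mean',mu.round(1),'dir',np.degrees(np.arctan2(d[1],d[0])).round(1),'len',np.ptp(P@d).round(1),np.ptp(P@v[:,0]).round(1))
q=np.array([[53,33],[318,62],[298,157],[33,128]])/4+[145,195]
C=onz(f,q,.056)[:,:2]*1000
print('caddy rim',C.round(1),C.mean(0).round(1),[np.linalg.norm(C[i]-C[i-1]).round(1) for i in range(4)],cv2.minAreaRect(C.astype(np.float32)))
qs=np.array([[49,76],[278,34],[346,302],[106,358]])/3.4+[350,190]
C=onz(f,qs,.05)[:,:2]*1000
print('rack top',C.round(1),C.mean(0).round(1),[np.linalg.norm(C[i]-C[i-1]).round(1) for i in range(4)],cv2.minAreaRect(C.astype(np.float32)))
# side view ends of tall top
q=np.array([[623,34],[606,122]])/[3.9,3.9]-[400/3.9,0]+[300,125]
print('side ends',q.round(1),(onz(g,q,.15)*1000).round(1))
```

```text
[391 210  36  11 177] 0.09 rect [ 629.4 -182.9] [ 9.1 65.8] mean [ 629.3 -182.9] dir 106.4 len 65.8 9.1
[388 227  54  15 286] 0.15 rect [ 580.  -185.6] [ 9.  90.6] mean [ 579.9 -185.3] dir 106.4 len 90.6 9.1
[400 242  16   4  46] 0.15 rect [ 561.9 -174.7] [ 5.1 25.2] mean [ 561.5 -176.1] dir 102.2 len 25.6 5.5
[387 258  64  17 334] 0.095 rect [ 535.6 -205.2] [  9.3 115.3] mean [ 535.4 -204.2] dir 106.4 len 115.3 9.4
caddy rim [[619.2 285.5]
 [616.4 158.3]
 [569.7 161.5]
 [572.3 287.4]] [594.4 223.2] [np.float64(46.9), np.float64(127.3), np.float64(46.8), np.float64(125.9)] ((594.335693359375, 222.81427001953125), (128.08065795898438, 46.9008903503418), 88.74942779541016)
rack top [[ 638.5 -106. ]
 [ 674.7 -232.6]
 [ 526.  -275.8]
 [ 483.8 -148. ]] [ 580.8 -190.6] [np.float64(160.3), np.float64(131.6), np.float64(154.8), np.float64(134.6)] ((579.3442993164062, -190.6173858642578), (160.29266357421875, 134.51060485839844), 15.946971893310547)
side ends [[357.2 133.7]
 [352.8 156.3]] [[ 592.3 -229.9  150. ]
 [ 567.6 -154.4  150. ]]
```

Call:
{"fn": "send_rows", "kwargs": {"deltas": [[1,0.2,-0.11,-0.2,0,0,0],[1,0.4,-0.22,-0.2,0,0,0],[1,0.6,-0.33,-0.2,0,0,0],[1,0.8,-0.45,-0.2,0,0,0],[1,0.97,-0.55,-0.2,0,0,0],[1,0.97,-0.55,-0.2,0,0,0]]}}

```text
clock: 0.7
tcp_pos: [0.3988, -0.4596, 0.2724]
orientation: [-3.053, -0.73, -0.005]
contact_force: [0.3, 0.9, 0.2]
grip_width: 0.0853
```

Call:
{"fn": "send_rows", "kwargs": {"deltas": [[1,0.2,-0.11,0,0,0,0],[1,0.4,-0.22,0,0,0,0],[1,0.6,-0.33,0,0,0,0],[1,0.8,-0.45,0,0,0,0],[1,0.97,-0.55,0,0,0,0],[1,0.97,-0.55,0,0,0,0]]}}

```text
clock: 1.2
tcp_pos: [0.4915, -0.3208, 0.2723]
orientation: [-3.052, -0.731, -0.005]
contact_force: [0.9, 0.9, 0.4]
grip_width: 0.0852
```

Call:
{"fn": "send_rows", "kwargs": {"deltas": [[1,0.2,-0.11,0,0,0,-0.03],[1,0.4,-0.22,0,0,0,-0.06],[1,0.6,-0.33,0,0,0,-0.1],[1,0.8,-0.45,0,0,0,-0.14],[1,0.97,-0.55,0,0,0,-0.18],[1,0.97,-0.55,0,0,0,-0.21],[1,0.97,-0.55,0,0,0,-0.25],[1,0.97,-0.55,0,0,0,-0.29],[1,0.97,-0.55,0,0,0,-0.33],[1,0.97,-0.55,0,0,0,-0.37],[1,0.97,-0.55,0,0,0,-0.41],[1,0.97,-0.55,0,0,0,-0.444],[1,0.97,-0.55,0,0,0,-0.444],[1,0.97,-0.55,0,0,0,-0.444]]}}

```text
clock: 2.37
tcp_pos: [0.5807, -0.19, 0.2721]
orientation: [-1.89, -2.509, 0.0]
contact_force: [0.0, -0.3, 0.8]
grip_width: 0.0856
```

```bash
cat >> h.py <<'E'
def need(target,yaw):
    """shift fractions in tool axes and turn fraction about tool z so tool y points along yaw (deg)"""
    o=r.get_obs();R=cv2.Rodrigues(np.array(o['orientation'],float))[0]
    y=np.degrees(np.arctan2(R[1,1],R[0,1]))
    print('t',o['clock'],'tcp',np.round(o['tcp_pos'],4),'tooly',y.round(2),'zaxis',R[:,2].round(4),'F',np.round(o['contact_force'],1),'w',round(float(o['grip_width']),4))
    print('shift',(R.T@(np.array(target)-o['tcp_pos'])/.15).round(3),'az',round(-(yaw-y)/180,4))
E
python3 - <<'E'
from h import *
need([.580,-.1855,.21],16.4)
grab('wrist','w1.png')
f=grab('top','t1.png')
E
```

```text
t 2.3667 tcp [ 0.5807 -0.19    0.2721] tooly 16.04 zaxis [-3.e-04  1.e-04 -1.e+00] F [ 0.  -0.3  0.8] w 0.0856
shift [0.03  0.004 0.414] az -0.002
```

View pics/w1.png

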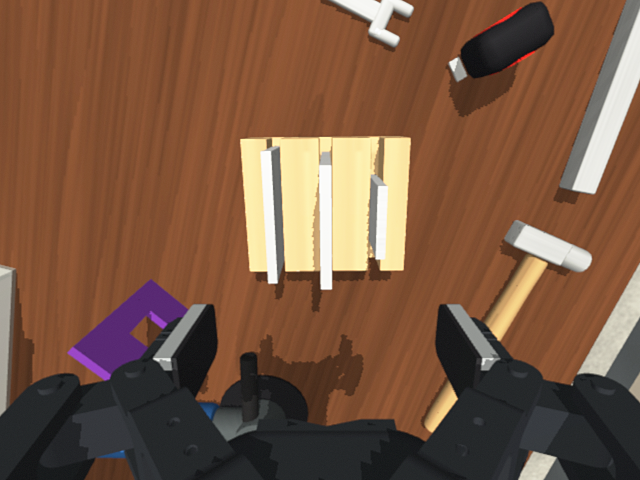

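The wrist view shows the tall plate's top edge from (325,165) to (326,288), centred between the jaws and parallel to the pads. I'll cross-check its position from this view and measure the rim of the caddy.

Run:
```python
from h import *
f=grab('wrist');hsv=cv2.cvtColor(f['pixels'],cv2.COLOR_RGB2HSV)
m=((hsv[...,2]>225)&(hsv[...,1]<25)).astype(np.uint8);m[:130]=0;m[300:]=0;m[:,:250]=0;m[:,400:]=0
n,l,s,c=cv2.connectedComponentsWithStats(m)
for i in range(1,n):
    if s[i,4]<100: continue
    P=onz(f,np.argwhere(l==i)[:,::-1],.15)[:,:2]*1000
    w,v=np.linalg.eigh(np.cov(P.T));d=v[:,1]
    print(s[i],cv2.minAreaRect(P.astype(np.float32)),np.degrees(np.arctan2(d[1],d[0])).round(1))
```

```text
[ 260  151   17  132 1273] ((540.2457885742188, -188.79946899414062), (6.728174686431885, 93.54679107666016), 16.615787506103516) 106.6
[ 319  165   13  124 1412] ((579.7826538085938, -184.57675170898438), (8.086517333984375, 89.22571563720703), 16.586788177490234) 106.7
[376 186  12  73 688] ((615.8634643554688, -169.23780822753906), (6.607263565063477, 51.774261474609375), 16.567726135253906) 106.6
```

Call:
{"fn": "send_rows", "kwargs": {"deltas": [[1,0.03,0,0.1,0,0,-0.003],[1,0.03,0,0.25,0,0,-0.003],[1,0.03,0,0.4,0,0,-0.003],[1,0.03,0,0.55,0,0,-0.003],[1,0.03,0,0.7,0,0,-0.003],[1,0.03,0,0.8,0,0,-0.003],[1,0.03,0,0.87,0,0,-0.003],[1,0.03,0,0.92,0,0,-0.003],[1,0.03,0,0.94,0,0,-0.003],[1,0.03,0,0.94,0,0,-0.003],[1,0.03,0,0.94,0,0,-0.003]]}}

```text
clock: 3.43
tcp_pos: [0.5802, -0.1852, 0.1321]
orientation: [1.873, 2.521, 0.001]
contact_force: [0.4, 0.8, 0.6]
grip_width: 0.0855
```

Call:
{"fn": "send_rows", "kwargs": {"deltas": [[0.5,0,0,0,0,0,0],[0.3,0,0,0,0,0,0],[0.2,0,0,0,0,0,0],[0.15,0,0,0,0,0,0],[0,0,0,0,0,0,0],[0,0,0,0,0,0,0],[0,0,0,0,0,0,0],[0,0,0,0,0,0,0],[0,0,0,0,0,0,0],[0,0,0,0,0,0,0],[0,0,0,0,0,0,0],[0,0,0,0,0,0,0]], "squeeze": 50}}

```text
clock: 4.43
tcp_pos: [0.5797, -0.1852, 0.1315]
orientation: [1.873, 2.522, 0.0]
contact_force: [-0.8, 0.1, 2.8]
grip_width: 0.0073
```

Run:
```python
from h import *
need([.580,-.1855,.27],16.5)
a=grab('wrist')['pixels'];b=grab('side')['pixels'][100:250,270:470]
im=np.zeros((600,800,3),np.uint8);im[:300,:400]=cv2.resize(a,(400,300));im[:450,400:]=cv2.resize(b,(600,450))[:,50:450]
cv2.imwrite('pics/g1.png',im[...,::-1])
```

```text
t 4.4333 tcp [ 0.5797 -0.1852  0.1315] tooly 16.8 zaxis [ 2.e-04 -2.e-04 -1.e+00] F [-0.8  0.1  2.8] w 0.0073
shift [-0.003  0.001 -0.923] az 0.0017
```

View pics/g1.png

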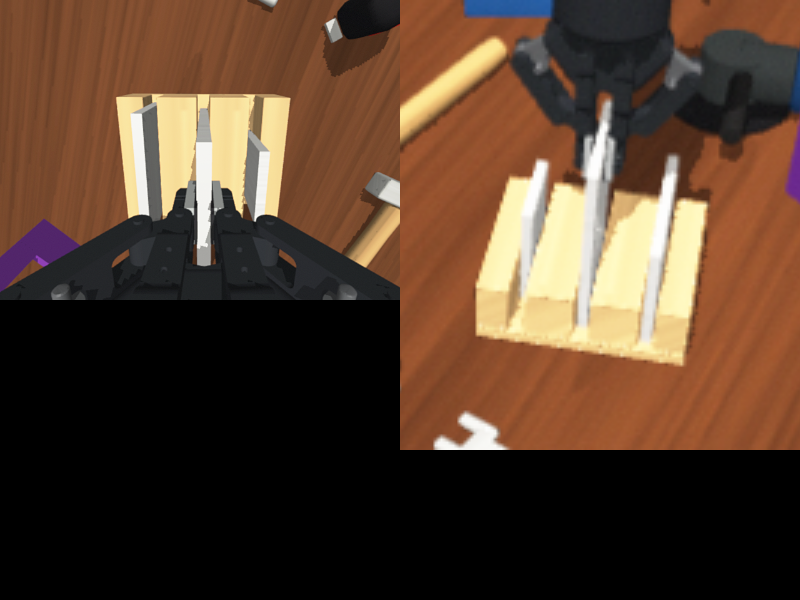

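The plate is gripped by its top edge (width about 7–8 mm), and the short plates are untouched. Next I'll lift it straight up, slowly at first.

Call:
{"fn": "send_rows", "kwargs": {"deltas": [[0,0,0,-0.03,0,0,0],[0,0,0,-0.07,0,0,0],[0,0,0,-0.12,0,0,0],[0,0,0,-0.17,0,0,0],[0,0,0,-0.22,0,0,0],[0,0,0,-0.28,0,0,0],[0,0,0,-0.34,0,0,0],[0,0,0,-0.4,0,0,0],[0,0,0,-0.48,0,0,0],[0,0,0,-0.56,0,0,0],[0,0,0,-0.65,0,0,0],[0,0,0,-0.75,0,0,0],[0,0,0,-0.85,0,0,0],[0,0,0,-0.93,0,0,0],[0,0,0,-0.97,0,0,0],[0,0,0,-0.97,0,0,0],[0,0,0,-0.97,0,0,0]]}}

```text
clock: 5.95
tcp_pos: [0.5795, -0.1851, 0.2768]
orientation: [1.873, 2.522, -0.0]
contact_force: [-0.2, 0.1, -3.1]
grip_width: 0.0073
```

Run:
```python
from h import *
need([.5944,.223,.277],-1.2)
f=grab('side','l1.png');g=grab('top')
cv2.imwrite('pics/l1.png',np.hstack([f['pixels'][40:240,250:450],g['pixels'][150:350,320:520]]).repeat(2,0).repeat(2,1)[...,::-1])
```

```text
t 5.95 tcp [ 0.5795 -0.1851  0.2768] tooly 16.8 zaxis [ 1.e-04 -1.e-04 -1.e+00] F [-0.2  0.1 -3.1] w 0.0073
shift [ 2.576e+00  8.810e-01 -2.000e-03] az 0.1
```

View pics/l1.png

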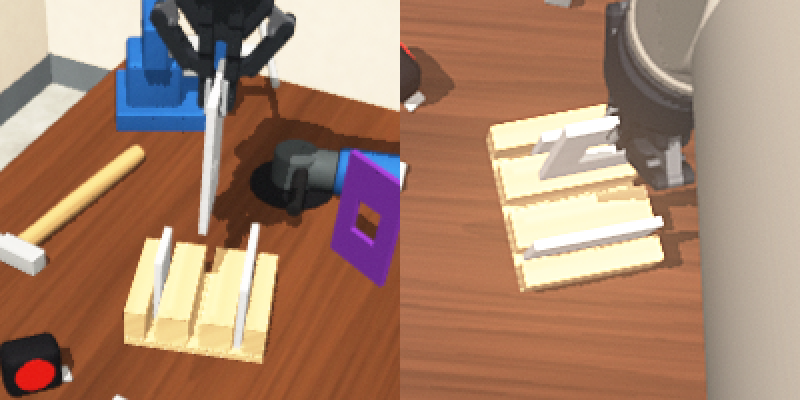

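The plate hangs straight and clear of the rack, and both short plates are still in place. Moving to the caddy.

Call:
{"fn": "send_rows", "kwargs": {"deltas": [[0,0.07,0.02,0,0,0,0],[0,0.18,0.06,0,0,0,0],[0,0.34,0.12,0,0,0,0],[0,0.51,0.17,0,0,0,0],[0,0.69,0.235,0,0,0,0],[0,0.86,0.294,0,0,0,0]]}}

```text
clock: 6.55
tcp_pos: [0.5839, -0.0463, 0.2761]
orientation: [-1.871, -2.522, 0.0]
contact_force: [0.4, -0.2, -2.0]
grip_width: 0.0071
```

Call:
{"fn": "send_rows", "kwargs": {"deltas": [[0,0.17,0.06,0,0,0,0],[0,0.34,0.12,0,0,0,0],[0,0.51,0.17,0,0,0,0],[0,0.69,0.235,0,0,0,0],[0,0.86,0.294,0,0,0,0]]}}

```text
clock: 6.97
tcp_pos: [0.5886, 0.0899, 0.2762]
orientation: [-1.871, -2.522, 0.001]
contact_force: [0.8, 1.4, -2.7]
grip_width: 0.0072
```

Call:
{"fn": "send_rows", "kwargs": {"deltas": [[0,0.17,0.06,0,0,0,0.01],[0,0.34,0.12,0,0,0,0.02],[0,0.51,0.17,0,0,0,0.04],[0,0.66,0.225,0,0,0,0.06],[0,0.78,0.266,0,0,0,0.075],[0,0.84,0.286,0,0,0,0.09],[0,0.86,0.294,0,0,0,0.1],[0,0.86,0.294,0,0,0,0.1],[0,0.86,0.294,0,0,0,0.1],[0,0.86,0.294,0,0,0,0.1]]}}

```text
clock: 7.8
tcp_pos: [0.5942, 0.2232, 0.2764]
orientation: [-2.244, -2.199, 0.001]
contact_force: [0.1, -1.0, -3.0]
grip_width: 0.0073
```

Run:
```python
from h import *
need([.5944,.223,.177],-1.2)
f=grab('side');w=grab('wrist');np.savez('w2.npz',**w)
im=np.zeros((600,800,3),np.uint8);im[:300,:400]=cv2.resize(f['pixels'],(400,300));im[300:,:]=0
im[:,400:]=0
im=np.hstack([w['pixels'][:300,200:600].repeat(1,0),cv2.resize(f['pixels'][180:380,130:330],(400,400))[:300]])
im2=np.vstack([im,np.hstack([f['pixels'][100:400,50:450],cv2.resize(f['pixels'][180:380,130:330],(400,400))[100:]])])
cv2.imwrite('pics/c1.png',im2[...,::-1])
```

```text
t 7.8 tcp [0.5942 0.2232 0.2764] tooly -1.17 zaxis [-7.e-04 -7.e-04 -1.e+00] F [ 0.1 -1.  -3. ] w 0.0073
shift [-0.001  0.002  0.662] az 0.0002
```

View pics/c1.png

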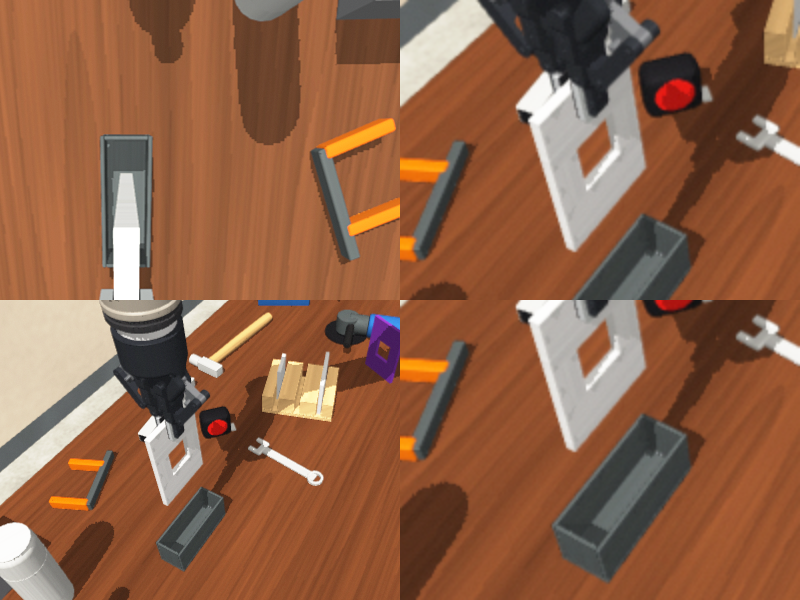

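The plate hangs above the caddy and lines up with it. In the wrist view the caddy rim spans about (304–352, 136–265). I'll check its centre from there.

Run:
```python
from h import *
w=dict(np.load('w2.npz'))
C=onz(w,[[303,136],[352,136],[353,265],[303,265]],.056)*1000
print(C.round(1),C[:,:2].mean(0))
# plate bottom at z=.155, expected if centred at TCP
print(proj(w,[[.5944+dx,.223+dy,.156] for dx in(-.004,.004) for dy in(.045,-.045)]).round(0))
```

```text
[[575.4 289.2  56. ]
 [619.7 288.3  56. ]
 [620.8 163.7  56. ]
 [570.7 164.6  56. ]] [596.65166784 226.45222078]
[[318. 173.]
 [321. 296.]
 [330. 173.]
 [332. 296.]]
```

Both estimates agree within 3 mm, and the clearance is ±16/±15 mm. Lowering now.

Call:
{"fn": "send_rows", "kwargs": {"deltas": [[0,0.01,0.007,0.05,0,0,0],[0,0.01,0.007,0.14,0,0,0],[0,0.01,0.007,0.24,0,0,0],[0,0.01,0.007,0.34,0,0,0],[0,0.01,0.007,0.44,0,0,0],[0,0.01,0.007,0.53,0,0,0],[0,0.01,0.007,0.62,0,0,0],[0,0.01,0.007,0.71,0,0,0],[0,0.01,0.007,0.79,0,0,0],[0,0.01,0.007,0.86,0,0,0],[0,0.01,0.007,0.92,0,0,0],[0,0.01,0.007,0.96,0,0,0],[0,0.01,0.007,0.97,0,0,0],[0,0.01,0.007,0.97,0,0,0],[0,0.01,0.007,0.97,0,0,0]]}}

```text
clock: 9.15
tcp_pos: [0.5959, 0.2254, 0.1319]
orientation: [2.244, 2.198, 0.002]
contact_force: [1.2, 0.4, -2.4]
grip_width: 0.0073
```

Call:
{"fn": "send_rows", "kwargs": {"deltas": [[0,0,0,0.007,0,0,0],[0,0,0,0.014,0,0,0],[0,0,0,0.02,0,0,0],[0,0,0,0.025,0,0,0],[0,0,0,0.03,0,0,0],[0,0,0,0.03,0,0,0],[0,0,0,0.03,0,0,0]]}}

```text
clock: 9.73
tcp_pos: [0.5955, 0.2251, 0.1268]
orientation: [-2.245, -2.198, 0.0]
contact_force: [0.2, -0.7, -2.5]
grip_width: 0.0074
```

Call:
{"fn": "send_rows", "kwargs": {"deltas": [[0,0,0,0.004,0,0,0],[0,0,0,0.007,0,0,0],[0,0,0,0.01,0,0,0],[0,0,0,0.01,0,0,0],[0,0,0,0.01,0,0,0]]}}

```text
clock: 10.15
tcp_pos: [0.5956, 0.2251, 0.1255]
orientation: [2.244, 2.198, 0.0]
contact_force: [0.0, -1.1, 0.0]
grip_width: 0.0069
```

Call:
{"fn": "send_rows", "kwargs": {"deltas": [[0,0,0,0.003,0,0,0],[0,0,0,0.005,0,0,0],[0,0,0,0.005,0,0,0],[0,0,0,0.005,0,0,0]]}}

```text
clock: 10.48
tcp_pos: [0.5958, 0.2251, 0.1255]
orientation: [2.244, 2.197, 0.001]
contact_force: [-0.8, -1.2, 5.4]
grip_width: 0.0069
```

The plate is standing on the caddy floor (+5 N). I'll open slowly.

Call:
{"fn": "send_rows", "kwargs": {"deltas": [[0.1,0,0,0,0,0,0],[0.12,0,0,0,0,0,0],[0.14,0,0,0,0,0,0],[0.16,0,0,0,0,0,0],[0.18,0,0,0,0,0,0],[0.22,0,0,0,0,0,0],[0.26,0,0,0,0,0,0],[0.3,0,0,0,0,0,0],[0.35,0,0,0,0,0,0],[0.4,0,0,0,0,0,0],[0.5,0,0,0,0,0,0],[0.6,0,0,0,0,0,0],[0.7,0,0,0,0,0,0],[0.7,0,0,0,0,0,0],[0.7,0,0,0,0,0,0]]}}

```text
clock: 11.73
tcp_pos: [0.5955, 0.2251, 0.1246]
orientation: [2.244, 2.198, 0.0]
contact_force: [-0.3, -0.3, 0.1]
grip_width: 0.0599
```

Run:
```python
from h import *
need([.5944,.223,.25],-1.2)
f=grab('side');w=grab('wrist')
cv2.imwrite('pics/d1.png',np.hstack([w['pixels'][100:400,120:520],cv2.resize(f['pixels'][180:380,130:330],(400,400))[:300]])[...,::-1])
```

```text
t 11.7333 tcp [0.5955 0.2251 0.1246] tooly -1.2 zaxis [ 1.e-04  0.e+00 -1.e+00] F [-0.3 -0.3  0.1] w 0.0599
shift [-0.014 -0.007 -0.836] az 0.0
```

View pics/d1.png

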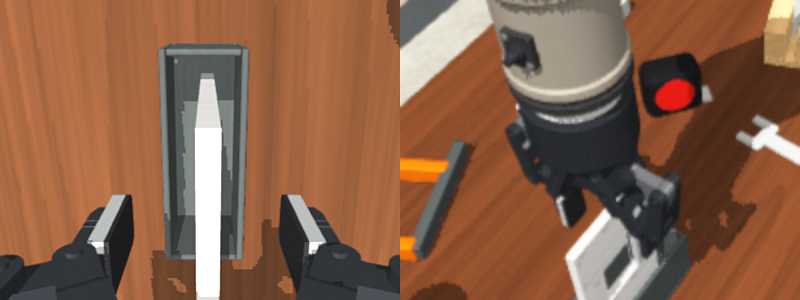

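The plate stands upright, free between the open fingers. I'll retreat straight up, then away to the side.

Call:
{"fn": "send_rows", "kwargs": {"deltas": [[0.7,0,0,-0.04,0,0,0],[0.7,0,0,-0.1,0,0,0],[0.7,0,0,-0.2,0,0,0],[0.7,0,0,-0.32,0,0,0],[0.7,0,0,-0.46,0,0,0],[0.7,0,0,-0.6,0,0,0],[0.7,0,0,-0.75,0,0,0],[0.7,0,0,-0.9,0,0,0],[0.7,0,0,-1,0,0,0],[0.7,0,0,-1,0,0,0]]}}

```text
clock: 12.67
tcp_pos: [0.5972, 0.2263, 0.2797]
orientation: [2.243, 2.196, 0.011]
contact_force: [0.2, 0.7, 0.4]
grip_width: 0.0595
```

Call:
{"fn": "send_rows", "kwargs": {"deltas": [[0.7,-0.1,-0.05,0,0,0,0],[0.7,-0.25,-0.1,0,0,0,0],[0.7,-0.45,-0.2,0,0,0,0],[0.7,-0.65,-0.3,0,0,0,0],[0.7,-0.85,-0.35,0,0,0,0],[0.7,-1,-0.4,0,0,0,0],[0.7,-1,-0.4,0,0,0,0],[0.7,-1,-0.4,0,0,0,0]]}}

```text
clock: 13.33
tcp_pos: [0.532, 0.0749, 0.2745]
orientation: [2.247, 2.194, -0.001]
contact_force: [-0.8, 0.7, 0.3]
grip_width: 0.0596
```

Run:
```python
from h import *
need([.5944,.223,.25],-1.2)
f=grab('side');g=grab('top')
cv2.imwrite('pics/e1.png',np.hstack([f['pixels'][100:400,50:450],cv2.resize(g['pixels'][150:300,130:330],(400,300))])[...,::-1])
```

```text
t 13.3333 tcp [0.532  0.0749 0.2745] tooly -1.36 zaxis [ 0.e+00 -7.e-04 -1.e+00] F [-0.8  0.7  0.3] w 0.0596
shift [0.997 0.392 0.163] az -0.0009
```

View pics/e1.png

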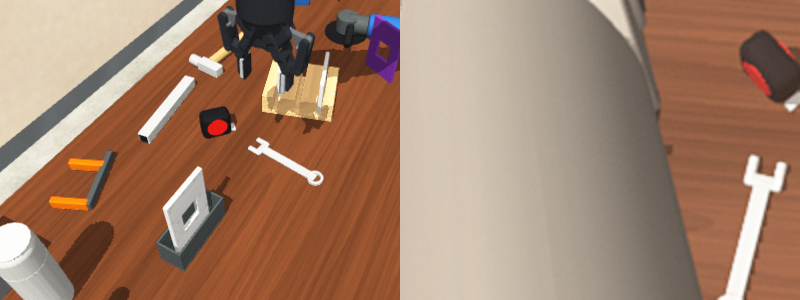

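The plate stands in the caddy at crop (187,210), both short plates are in the rack, and the arm is clear of everything. Handing in.

```bash
python3 -c "
from h import *
print(r.hand_in(), r.get_obs()['contact_force'])"
```

```text
the job is handed in; nothing more can be done
the job is handed in; nothing more can be done
```

The tall windowed plate is now standing in the steel caddy, and I handed the job in at about 13.5 s. I gripped it by its top edge and lifted it straight up about 145 mm. I then carried it over and lowered it until the wrist force showed it resting on the floor (about 5 N). After opening the fingers slowly, I backed straight up and away.

**Last checks:**
- **Placement:** the side view after the retreat shows the plate upright in the caddy.
- **Robot clear:** the contact force was about 1 N, which is noise level, so the arm was touching nothing.
- **Short plates:** one is clearly in its slot in that last side view. The gripper partly hides the other there, but I had seen it in place just after the lift.
- **Failed or disagreed:** the last top view showed nothing of the plate because the arm blocked it. The two estimates of the caddy centre differed by about 3 mm along its length and 2 mm across, well inside the clearance. My last script ended without printing the force after hand-in.

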